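Divide and kit the fixings tray

TASK

Kit up the fixings tray. While the tray is still empty, slide the green divider edgewise down into the tray's black guides until it is fully home on the tray floor; then put both grey steel nuts in the smaller compartment and stand both coach bolts on their heads in the larger one. The brown nuts have the wrong thread: leave them, the tape measure and the white glue bottle where they are.

Things in the scene. Friction and masses are not known exactly. Their poses are not given: they have to be found in the camera images.
- tray: plywood tray, fixed, 210 (its y) x 124 (x) x 46 mm; walls and floor 6 thick. Inside both long walls, at y=+12, a black guide reaching 12 in from the wall: upright slot 8 wide, open inwards and at the top (flared to 18, 42 above the bench). With the divider in: smaller compartment y=+17..+99, larger y=-99..+7, both x=-56..+56. Origin: centre of underside, z up
- divider: loose green board with pale stripe, standing on its long edge: 106 mm long (its x), 46 high, 60 g. Middle 76 is 10 thick (y): grip there; at each end a tongue 15 long, 5 thick, 44 high that runs in a guide. Fits either way round. Seated: origin at tray x=0, y=+12, z=6; top 6 above the tray walls. Origin: centre of lower edge, z up
- grey_nut_1: grey steel hex nut lying flat, 30 mm across flats (along its own x), 34 mm across corners (along y), 14 mm high, about 50 g. Origin: centre of its underside. The two grey nuts are alike.
- grey_nut_2: grey steel hex nut lying flat, 30 mm across flats (along its own x), 34 mm across corners (along y), 14 mm high, about 50 g. Origin: centre of its underside. The two grey nuts are alike.
- bolt_1: grey steel coach bolt standing on its hexagonal head, thread up, 75 mm tall; head 24 mm across flats and 10 mm high, above it a plain round shank about 16 mm across. Origin: centre of its underside (the head), z up along the shank. The two bolts are alike.
- bolt_2: grey steel coach bolt standing on its hexagonal head, thread up, 75 mm tall; head 24 mm across flats and 10 mm high, above it a plain round shank about 16 mm across. Origin: centre of its underside (the head), z up along the shank. The two bolts are alike.
- brown_nut_1: copper-brown hex nut lying flat, 24 mm across flats, 27 mm across corners, 12 mm high: smaller than the grey nuts and of the wrong thread; it stays where it lies. Origin: centre of its underside.
- brown_nut_2: copper-brown hex nut lying flat, 24 mm across flats, 27 mm across corners, 12 mm high: smaller than the grey nuts and of the wrong thread; it stays where it lies. Origin: centre of its underside.
- measure: yellow tape measure with a black disc, 38 x 72 mm, 62 mm high; a bystander that stays put. Origin: centre of its underside.
- glue: white glue bottle, upright, 51 mm across, 83 mm high; a bystander that stays put. Origin: centre of its underside.

How it is judged:
By the outcome, as a careful person would: the job done as asked, in the order asked, and still so for the second after the job is handed in, with the robot touching nothing.
It also fails if it takes over 125 s, if anything falls off the work surface, if the arm or the gripper's body presses on something with over 40 N, if the wrist force passes 120 N, or if a joint passes its speed limit or range.

ROBOT

A 6-joint arm with a two-finger parallel gripper is mounted at the origin on a cart in front of the work surface, level with it; the furniture and walls round the work are solid. World frame = base frame: x ahead of the robot, y to its left, z up, the work surface at z = 0. Lengths are in m, angles in rad, forces in N, time in s.
With the tool pointing down it reaches from about 0.25 to 0.775 m from the base axis. Payload 4 kg.
Tool frame: the origin (TCP) lies on the centre line of the jaws, within the pads' length; the fingertips stand 25 mm ahead of it and the grasp point (between the pads) lies 6 mm ahead of it; z points along the fingers, y is the line along which they close (so a half turn about z gives the same grasp; the last joint's range is limited). The gripper opens to 94 mm and grips with 3 to 60 N. Pads are 16 mm wide; open, the fingers measure 119 mm over their backs; the gripper's body (75 mm by 177 mm) begins 78 mm behind the grasp point.
Start: joints at [1.14, 0.087, 1.371, -0, 1.684, -0.103], TCP at [0.177, 0.521, 0.231] pointing down, gripper open.
Joint ranges: [-3.1, 3.1], [-0.76, 2.03], [0.27, 2.55], [-1.08, 4.22], [0.17, 2.65], [-2.57, 2.57]. Speed limits (rad/s): [2.79, 2.79, 3.14, 3.14, 3.14, 3.14].

INTERFACE

Orientations are given as [roll, pitch, yaw] about the fixed x, y, z axes, in that order (R = Rz(yaw) Ry(pitch) Rx(roll)).
In Python, from bench import sensors, optics, ticket gives the robot as it stands.
- The arm moves only by the tool send_rows, never from a script. Its argument "rows" is a list of rows, each a list of 6 numbers: the shift along the world's x, y, z in mm, then the turn, a rotation vector about the world's x, y, z in rad. In form: [[x, y, z, wx, wy, wz], ...]. A call has 1 to 8 rows; each row shifts and turns the commanded pose from where the row before left it; what a row does not reach is not made up. A row lasts 1/12 s, in which the tool goes at most 41.7 mm and 7.16 degrees, less where a joint would pass 70% of its speed; a pose out of reach is approached as far as the arm can. A call is refused whole if a number of a shift passes 41.7 or a number of a turn 0.125, either way. A call with a gripper value outside its range is refused whole. "grip" is the finger opening in mm, from 0 to 94, set as the call begins (left out, the last holds). The fingers move at their own pace and stop on an object; the grip force is fixed at half the most. Time passes only in rows, so rows that do not move let the fingers close. It gives the time, the measured TCP pose, the force, the opening and the grip force at its end, in the units of the state.
- sensors.get_obs(): the state, without advancing time (a new reading comes with each control period).
- optics.snapshot(name): name is "scene" or "top" or "wrist"; returns the picture (400x640x3 uint8, red, green, blue); there is no depth.
- optics.camera_model(name): a dict with "vertical_fov" (degrees; the focal length in pixels is half the picture's height over the tangent of half this angle, whatever the lens; pixels are square), "cx", "cy" (the principal point, pixels), "k1" (the pictures are not rectified: a ray, as slopes to the right and down, at radius r is drawn at 1 + k1 r^2 times it, then the intrinsics apply), "R" (3x3) and "t" (3): a world point X has camera coordinates R X + t. Camera axes: x right, y down, z forward; pixel columns grow to the right and rows downward; lengths in m; the calibration is good to about 2 mm. A picture is of the moment at which its call begins: read the wrist's pose just before it. camera_model takes no time and is no camera call; for the wrist camera it gives the pose at the moment of the call.
- ticket.close_job(): hands the job in; it is judged then, once.
The state is a dict: "time": time; "joint_positions": joint angles; "qvel": joint speeds; "joint_torque": joint torques, N m; "tool_pos": TCP position; "ee_rot": TCP orientation; "wrist_force": force on the tool from outside, world axes, zero at the start; "wrist_torque": the same for the moment, N m; "width": finger opening in m; "finger_force": force on a finger pad.
Only numpy, scipy, OpenCV 4.12 (cv2) and the standard library are available. Lean on these libraries where they do the work, as an engineer would, in place of code of your own. Each camera call takes 0.05 s, during which the arm holds its last target. There are 200 camera calls.

## Working session

There is one attempt and no reset: what is moved stays moved. The work goes in short steps, Python scripts to look and compute and a tool call to move; the robot and the scene stay as the last step left them, time stands still between calls to the robot, and variables do not carry over. Pictures are saved under pics/ and viewed, at most 14 in all, crops included, and the job is handed in when it is done.

Besides the shell and the picture viewer there is one more tool, called after "Call:" in YAML: its name, and indented under it one key for each argument. send_rows: Moves the arm, as the interface text tells. Its arguments: {"type":"object","properties":{"rows":{"type":"array"},"grip":{"type":"number"}},"required":["rows"]}

```bash
mkdir -p pics; ls
python3 - <<'E'
from bench import sensors, optics
import cv2
o=sensors.get_obs();print(o)
for n in("scene","top"):
    cv2.imwrite(f"pics/{n}0.png",optics.snapshot(n)[:,:,::-1]); print(n,optics.camera_model(n))
E
```

```text
pics
{'time': 0.0, 'joint_positions': array([ 1.13991026e+00,  8.79650737e-02,  1.37221449e+00, -9.00200516e-06,
        1.68363573e+00, -1.03065568e-01]), 'qvel': array([-0.00224706, -0.00012057,  0.0011792 ,  0.00070331, -0.00032088,
        0.00112297]), 'joint_torque': array([ 2.32407714e-03, -3.40183747e+01, -3.02429223e+01,  7.17944093e-02,
        3.29979323e-02, -1.84016540e-04]), 'tool_pos': array([0.17687089, 0.52026271, 0.22931881]), 'ee_rot': array([-3.13938088e+00, -2.19772899e-04,  2.81377091e+00]), 'wrist_force': array([ 0.54996081, -0.51711824, -0.20214305]), 'wrist_torque': array([ 0.03765532, -0.04019896,  0.01713884]), 'finger_force': 0.0, 'width': 0.09390937802937399}
scene {'vertical_fov': 51.02690229892668, 'cx': 320.33157687936097, 'cy': 202.16629000784715, 'k1': -0.030694928669168866, 'R': array([[-5.30780497e-01, -8.47509036e-01, -7.05756647e-04],
       [-6.51916524e-01,  4.08816064e-01, -6.38650352e-01],
       [ 5.41550468e-01, -3.38523057e-01, -7.69496738e-01]]), 't': array([0.12281303, 0.45115254, 0.72242496])}
top {'vertical_fov': 48.559719875086955, 'cx': 312.91010931290486, 'cy': 204.63555051212194, 'k1': -0.10278268234256473, 'R': array([[-0.02422826, -0.99961439,  0.01356703],
       [-0.98192527,  0.02124695, -0.18807267],
       [ 0.18771189, -0.01787849, -0.98206141]]), 't': array([-0.19825198,  0.52726336,  1.25760608])}
```

View pics/scene0.png

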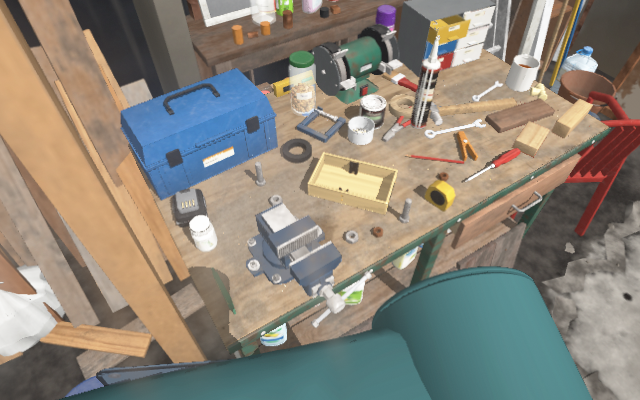

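View pics/top0.png

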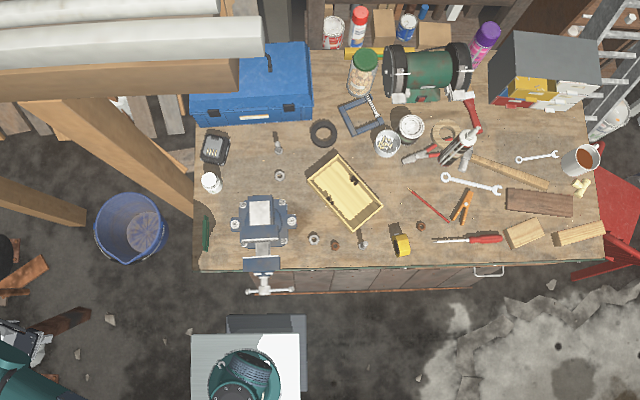

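Both views show the tray (top ~345,190), bolts near (278,142) and (362,238), grey nuts near (279,174) and (313,238), a brown nut near (335,245) and a possible divider at (205,232). I'll zoom in.

Run:
```python
import cv2
a=cv2.imread("pics/top0.png")[115:275,185:425]; cv2.imwrite("pics/topz.png",cv2.resize(a,None,fx=3.3,fy=3.3,interpolation=cv2.INTER_CUBIC))
a=cv2.imread("pics/scene0.png")[140:340,150:470]; cv2.imwrite("pics/scz.png",cv2.resize(a,None,fx=2.5,fy=2.5,interpolation=cv2.INTER_CUBIC))
```

```text
(no output)
```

View pics/topz.png

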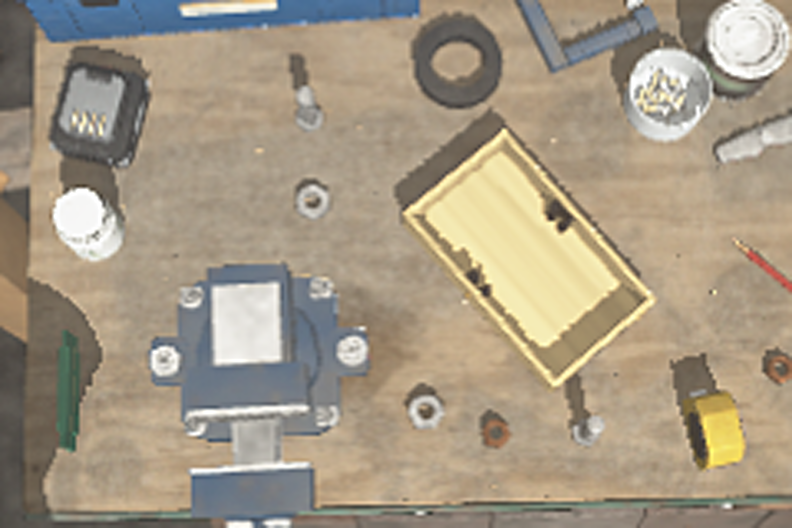

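View pics/scz.png

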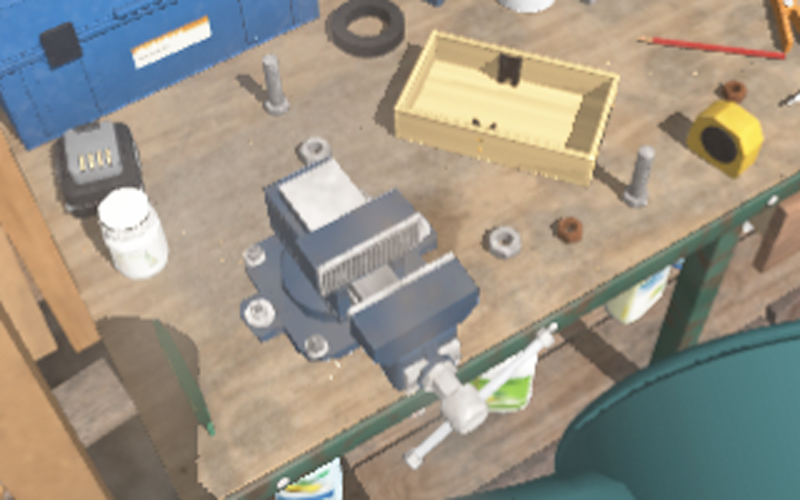

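The crops show: divider (green, in shadow) at top px ~(205,232), tray corners clear, vise at (263,220), grey nuts (279,175),(314,239), bolts (278,150),(363,245). I'll write the helper and get first estimates.

```bash
cat > h.py <<'E'
import numpy as np, cv2
from bench import sensors, optics
def K(m):
    f=200/np.tan(np.radians(m["vertical_fov"])/2)
    return np.array([[f,0,m["cx"]],[0,f,m["cy"]],[0,0,1]]),np.array([m["k1"],0,0,0,0.])
def cast(m,uv,z):
    k,d=K(m); uv=np.array(uv,float).reshape(-1,1,2)
    n=cv2.undistortPoints(uv,k,d).reshape(-1,2)
    c=-m["R"].T@m["t"]; r=np.c_[n,np.ones(len(n))]@m["R"]
    return c+r*((z-c[2])/r[:,2])[:,None]
def proj(m,X):
    k,d=K(m); return cv2.projectPoints(np.array(X,float).reshape(-1,1,3),cv2.Rodrigues(m["R"])[0],m["t"],k,d)[0].reshape(-1,2)
def grab(name,fn=None):
    m=optics.camera_model(name); im=optics.snapshot(name)[:,:,::-1].copy()
    if fn: cv2.imwrite("pics/"+fn,im)
    return m,im
E
python3 - <<'E'
from h import *
m=optics.camera_model("top"); np.set_printoptions(precision=4,suppress=True)
Z=lambda x,y:(185+x/3.3,115+y/3.3)
print("divider top",cast(m,[Z(68,332),Z(68,447)],.046))
c=cast(m,[Z(505,129),Z(654,297),Z(557,385),Z(402,212)],.046);print("tray rim",c,c.mean(0),[np.linalg.norm(c[i]-c[i-1]) for i in range(4)])
print("nuts",cast(m,[Z(312,200),Z(426,411),Z(496,431),Z(778,367)],.014))
print("bolts head",cast(m,[Z(311,119),Z(583,433)],.005))
print("bolts top",cast(m,[Z(304,92),Z(596,420)],.075))
print("glue",cast(m,[Z(82,212)],.083),"meas",cast(m,[Z(715,430)],.05),"vise",cast(m,[Z(320,285),Z(210,270),Z(285,455)],.1))
o=optics.camera_model("wrist");print("wristcam c",-o["R"].T@o["t"],o["R"],o["vertical_fov"])
E
```

```text
divider top [[0.4974 0.1079 0.046 ]
 [0.3943 0.106  0.046 ]]
tray rim [[ 0.6783 -0.2905  0.046 ]
 [ 0.518  -0.4196  0.046 ]
 [ 0.4402 -0.3285  0.046 ]
 [ 0.6015 -0.194   0.046 ]] [ 0.5595 -0.3082  0.046 ] [np.float64(0.12331707274209416), np.float64(0.2058584466946818), np.float64(0.11982475217608607), np.float64(0.21003711463319105)]
nuts [[ 0.6229 -0.1105  0.014 ]
 [ 0.4232 -0.2119  0.014 ]
 [ 0.4035 -0.2749  0.014 ]
 [ 0.4559 -0.5371  0.014 ]]
bolts head [[ 0.7047 -0.1098  0.005 ]
 [ 0.4006 -0.3551  0.005 ]]
bolts top [[ 0.7078 -0.1077  0.075 ]
 [ 0.4051 -0.358   0.075 ]]
glue [[0.5985 0.0893 0.083 ]] meas [[ 0.3961 -0.4671  0.05  ]] vise [[ 0.5247 -0.1217  0.1   ]
 [ 0.5399 -0.0267  0.1   ]
 [ 0.379  -0.0904  0.1   ]]
wristcam c [0.1114 0.544  0.3842] [[ 0.3218  0.9468 -0.0009]
 [ 0.9181 -0.3118  0.2445]
 [ 0.2313 -0.0795 -0.9696]] 65.23671715531809
```

Call:
send_rows:
  rows:
    - [18, -34, 2, 0, 0, 0.027]
    - [18, -34, 2, 0, 0, 0.027]
    - [18, -34, 2, 0, 0, 0.027]
    - [18, -34, 2, 0, 0, 0.027]
    - [18, -34, 2, 0, 0, 0.027]
    - [18, -34, 2, 0, 0, 0.027]
    - [18, -34, 2, 0, 0, 0.027]
  grip: 50

```text
time: 0.68
tool_pos: [0.3032, 0.2809, 0.2441]
ee_rot: [-3.141, -0.0, 3.005]
wrist_force: [0.4, 0.2, 0.1]
width: 0.0516
finger_force: 0.0
```

Call:
send_rows:
  rows:
    - [18, -34, 2, 0, 0, 0.028]
    - [18, -34, 2, 0, 0, 0.028]
    - [18, -34, 2, 0, 0, 0.028]
    - [18, -34, 2, 0, 0, 0.028]
    - [18, -34, 2, 0, 0, 0.028]
    - [0, 0, 0, 0, 0, 0]
    - [0, 0, 0, 0, 0, 0]
    - [0, 0, 0, 0, 0, 0]

```text
time: 1.35
tool_pos: [0.3927, 0.113, 0.2541]
ee_rot: [3.141, -0.001, -3.141]
wrist_force: [-0.4, -0.1, -0.5]
width: 0.0498
finger_force: 0.0
```

Run:
```python
from h import *
np.set_printoptions(precision=4,suppress=True)
m=optics.camera_model("top")
Z=lambda x,y:(185+x/3.3,115+y/3.3)
print("bench edge/post end",cast(m,[Z(28,340),Z(28,200),Z(28,450),(150,120)],0))
grab("wrist","w1.png")
o=sensors.get_obs();print(o["tool_pos"],o["ee_rot"],o["width"])
```

```text
bench edge/post end [[0.4985 0.1557 0.    ]
 [0.6327 0.1594 0.    ]
 [0.3964 0.1534 0.    ]
 [0.8222 0.3083 0.    ]]
[0.3925 0.1135 0.2542] [ 3.141  -0.001  -3.1395] 0.05022535271222388
```

View pics/w1.png

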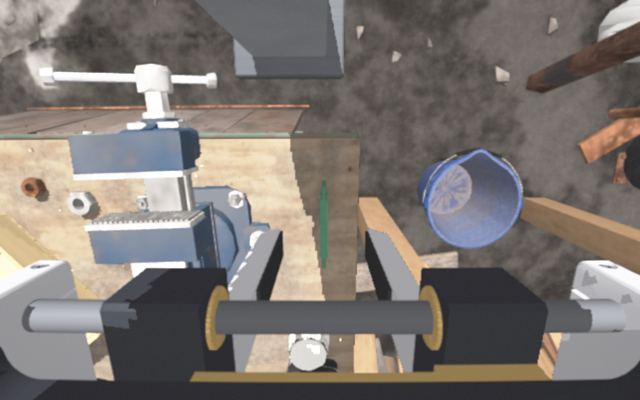

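The wrist view shows the divider's green edge from (324,183) to (325,268), between the open fingers; the post is right of the bench edge (x>360) and the glue bottle is at (308,345).

Run:
```python
from h import *
np.set_printoptions(precision=4,suppress=True)
m,im=grab("wrist","w2.png")
h=cv2.cvtColor(im,cv2.COLOR_BGR2HSV)
k=cv2.inRange(h,(60,90,20),(95,255,255)); k[:150]=0;k[:,:300]=0;k[:,350:]=0;k[280:]=0
n,l,s,c=cv2.connectedComponentsWithStats(k); print(s)
ys,xs=np.nonzero(k)
for r in range(ys.min(),ys.max()+1,6):
    x=xs[ys==r]; 
    if len(x): print(r,x.min(),x.max(),cast(m,[(x.min(),r),(x.max()+1,r)],.046)[:,:2].ravel())
print(cast(m,[(xs[ys==ys.min()].mean(),ys.min()),(xs[ys==ys.max()].mean(),ys.max()+1)],.046))
for n2 in ("top",):
    m,im=grab(n2); h=cv2.cvtColor(im,cv2.COLOR_BGR2HSV); k=cv2.inRange(h,(60,90,20),(95,255,255));k[:205]=0;k[262:]=0;k[:,:198]=0;k[:,215:]=0
    ys,xs=np.nonzero(k);print(n2,len(xs),ys.min(),ys.max(),xs.min(),xs.max());
    for r in range(ys.min(),ys.max()+1,5):
        x=xs[ys==r]; 
        if len(x):print(r,x.min(),x.max(),cast(m,[(x.min(),r),(x.max()+1,r)],.046)[:,:2].ravel())
```

```text
[[     0      0    640    400 255793]
 [   323    182      1      2      2]
 [   323    186      1      1      1]
 [   321    193      2      2      3]
 [   324    194      1      1      1]
 [   323    198      1      1      1]
 [   320    201      6     49    175]
 [   321    236      1      1      1]
 [   321    250      2      2      3]
 [   324    251      2      3      5]
 [   321    254      4     12     15]]
182 323 323 [0.39   0.114  0.39   0.1152]
194 321 324 [0.4044 0.1116 0.4044 0.1164]
206 320 325 [0.4192 0.1104 0.4192 0.1176]
212 320 325 [0.4267 0.1104 0.4267 0.1177]
218 320 325 [0.4343 0.1104 0.4343 0.1177]
224 320 325 [0.4419 0.1104 0.4419 0.1177]
230 321 325 [0.4496 0.1117 0.4496 0.1178]
236 321 325 [0.4574 0.1117 0.4574 0.1178]
242 322 325 [0.4653 0.1129 0.4653 0.1178]
248 323 325 [0.4732 0.1141 0.4732 0.1179]
254 322 322 [0.4813 0.1129 0.4813 0.1142]
260 323 323 [0.4894 0.1142 0.4894 0.1154]
[[0.39   0.114  0.046 ]
 [0.4976 0.1142 0.046 ]]Traceback (most recent call last):
  File "<stdin>", line 14, in <module>
    return umr_minimum(a, axis, None, out, keepdims, initial, where)
ValueError: zero-size array to reduction operation minimum which has no identity
```

Run:
```python
from h import *
np.set_printoptions(precision=4,suppress=True)
im=cv2.imread("pics/w2.png")
for r in (188,224,262): print(r,im[r,314:334].tolist())
c=im[170:280,290:360]; cv2.imwrite("pics/w2c.png",cv2.resize(c,None,fx=5,fy=5,interpolation=cv2.INTER_NEAREST))
```

```text
188 [[100, 115, 126], [99, 113, 125], [96, 109, 121], [95, 106, 118], [93, 104, 117], [91, 103, 116], [91, 104, 110], [94, 111, 92], [96, 116, 79], [98, 118, 77], [94, 115, 81], [89, 102, 97], [87, 99, 110], [88, 100, 113], [87, 101, 113], [92, 105, 116], [92, 104, 116], [94, 106, 117], [96, 107, 120], [96, 109, 122]]
224 [[94, 106, 121], [93, 106, 120], [93, 107, 120], [94, 108, 121], [93, 108, 113], [97, 118, 90], [100, 121, 78], [100, 121, 79], [99, 120, 78], [100, 122, 79], [101, 122, 79], [99, 122, 77], [100, 122, 92], [99, 119, 121], [104, 121, 136], [107, 123, 138], [108, 124, 139], [109, 126, 140], [108, 124, 140], [109, 126, 140]]
262 [[186, 216, 234], [187, 219, 236], [191, 222, 238], [181, 212, 233], [134, 155, 176], [109, 125, 141], [105, 121, 132], [99, 118, 103], [97, 118, 80], [95, 117, 74], [95, 117, 85], [96, 113, 112], [103, 118, 131], [104, 120, 134], [103, 119, 132], [106, 121, 135], [105, 120, 135], [106, 122, 136], [110, 126, 141], [111, 126, 141]]
```

View pics/w2c.png

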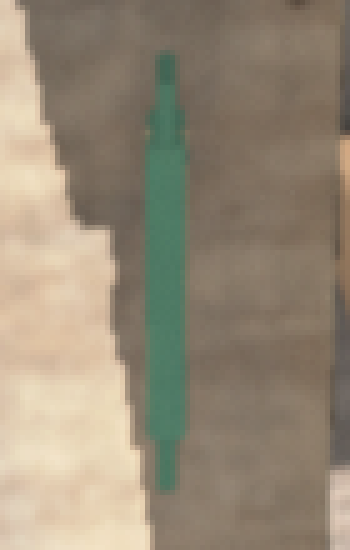

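The crop shows the divider cleanly: thick middle rows ≈200–258, tongues to 193/268, column 323.3; that gives centre (0.448, 0.1145), long axis along x, thickness 10 mm, length OK. Descend and grip.

Call:
send_rows:
  rows:
    - [8.3, 0.2, -35, 0, 0, 0]
    - [8.3, 0.2, -35, 0, 0, 0]
    - [8.3, 0.2, -35, 0, 0, 0]
    - [8.3, 0.2, -35, 0, 0, 0]
    - [8.3, 0.2, -35, 0, 0, 0]
    - [8.3, 0, -35, 0, 0, 0]
    - [0, 0, 0, 0, 0, 0]
    - [0, 0, 0, 0, 0, 0]

```text
time: 2.17
tool_pos: [0.4408, 0.1147, 0.0428]
ee_rot: [-3.141, -0.006, -3.138]
wrist_force: [0.6, 0.1, 0.6]
width: 0.0499
finger_force: 0.0
```

Call:
send_rows:
  rows:
    - [0, 0, 0, 0, 0, 0]
    - [0, 0, 0, 0, 0, 0]
    - [0, 0, 0, 0, 0, 0]
    - [0, 0, 0, 0, 0, 0]
    - [0, 0, 0, 0, 0, 0]
    - [0, 0, 0, 0, 0, 0]
  grip: 0

```text
time: 2.67
tool_pos: [0.4433, 0.1137, 0.0454]
ee_rot: [3.141, 0.002, -3.14]
wrist_force: [-0.9, 0.1, 0.1]
width: 0.0134
finger_force: 0.0
```

Nearly closed; give it more time, then lift straight up.

Call:
send_rows:
  rows:
    - [0, 0, 0, 0, 0, 0]
    - [0, 0, 0, 0, 0, 0]
    - [0, 0, 0, 0, 0, 0]
    - [0, 0, 0, 0, 0, 0]

```text
time: 3.0
tool_pos: [0.4432, 0.1137, 0.0451]
ee_rot: [3.142, 0.001, -3.14]
wrist_force: [-0.8, -1.1, 5.4]
width: 0.0096
finger_force: 30.0
```

Call:
send_rows:
  rows:
    - [0, 0, 15, 0, 0, 0]
    - [0, 0, 30, 0, 0, 0]
    - [0, 0, 35, 0, 0, 0]
    - [0, 0, 35, 0, 0, 0]
    - [0, 0, 35, 0, 0, 0]
    - [0, 0, 30, 0, 0, 0]
    - [0, 0, 30, 0, 0, 0]
    - [0, 0, 0, 0, 0, 0]

```text
time: 3.67
tool_pos: [0.4454, 0.1141, 0.261]
ee_rot: [3.14, 0.012, -3.14]
wrist_force: [0.7, -0.2, -0.5]
width: 0.0101
finger_force: 30.0
```

Run:
```python
from h import *
m,im=grab("wrist","w3.png");o=sensors.get_obs();print(o["tool_pos"],o["ee_rot"],o["width"],o["finger_force"],o["wrist_force"])
```

```text
[0.44447689 0.11395869 0.25761573] [ 3.14054682  0.00687451 -3.14040873] 0.009246066996353946 29.9997416138649 [ 0.09824826  0.33047546 -1.33003902]
```

View pics/w3.png

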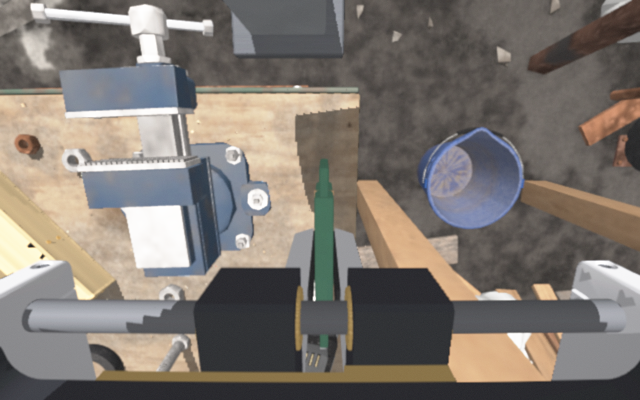

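The divider is held upright between the fingers (near tongue tip (324,158), width 10 mm, force 30 N). Now move to above the tray while turning.

Call:
send_rows:
  rows:
    - [4, -16, 4, 0, 0, -0.04]
    - [8, -32, 6, 0, 0, -0.074]
    - [9, -34, 5, 0, 0, -0.074]
    - [9, -34, 4, 0, 0, -0.074]
    - [9, -34, 4, 0, 0, -0.074]
    - [9, -34, 4, 0, 0, -0.074]
    - [9, -34, 4, 0, 0, -0.074]
    - [9, -34, 4, 0, 0, -0.074]

```text
time: 4.38
tool_pos: [0.5083, -0.1398, 0.2865]
ee_rot: [-3.141, -0.005, 2.581]
wrist_force: [0.1, 0.6, -0.5]
width: 0.0097
finger_force: 30.0
```

Call:
send_rows:
  rows:
    - [9, -34, 2, 0, 0, -0.074]
    - [9, -34, 0, 0, 0, -0.074]
    - [9, -34, 0, 0, 0, -0.074]
    - [9, -32, 0, 0, 0, -0.074]
    - [4, -18, 0, 0, 0, -0.031]
    - [0, 0, 0, 0, 0, 0]
    - [0, 0, 0, 0, 0, 0]
    - [0, 0, 0, 0, 0, 0]

```text
time: 5.05
tool_pos: [0.5485, -0.2893, 0.2895]
ee_rot: [-3.141, -0.004, 2.259]
wrist_force: [0.4, 0.3, -0.8]
width: 0.0098
finger_force: 30.0
```

Run:
```python
from h import *
m,im=grab("wrist","w4.png");o=sensors.get_obs();print(o["tool_pos"],o["ee_rot"],o["width"],o["finger_force"],o["wrist_force"])
np.savez("w4.npz",R=m["R"],t=m["t"],p=o["tool_pos"],r=o["ee_rot"])
```

```text
[ 0.54863637 -0.28899566  0.29037653] [-3.14141457e+00 -2.27616959e-03  2.25930924e+00] 0.0099387881337019 29.999894499778748 [-0.17766365  0.64151706 -0.75309854]
```

View pics/w4.png

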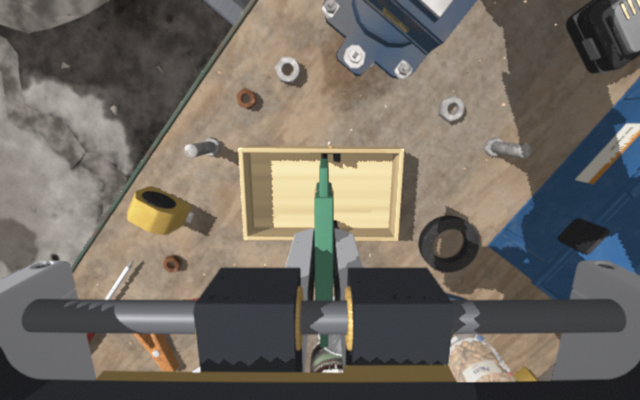

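The view shows the tray rim corners ≈(239,149),(404,149),(402,240),(243,240), black guides at ≈(337,157) and (337,223) (right of centre, so tray +y is to the right), grey nuts (288,69),(452,109), bolts left (200,148) and right (505,149). Fit the rim edges.

```bash
cat > tray.py <<'E'
from h import *
np.set_printoptions(precision=4,suppress=True)
im=cv2.imread("pics/w4.png"); d=np.load("w4.npz"); m=optics.camera_model("wrist"); m=dict(m,R=d["R"],t=d["t"])
g=cv2.GaussianBlur(im,(3,3),0).astype(float); s=g[:,:,1]+g[:,:,2]-g[:,:,0]   # yellowness/brightness
def edge(p0,p1,sgn):  # strongest rise of s from p0 to p1
    n=int(np.hypot(p1[0]-p0[0],p1[1]-p0[1])*4); q=np.linspace(p0,p1,n)
    v=cv2.remap(s.astype(np.float32),q[None,:,0].astype(np.float32),q[None,:,1].astype(np.float32),cv2.INTER_LINEAR)[0]
    i=np.argmax(np.gradient(v)); return q[i]
L=[edge((232,y),(246,y),1) for y in range(160,231,5)]
R=[edge((411,y),(397,y),1) for y in range(160,231,5)]
B=[edge((x,248),(x,233),1) for x in list(range(252,284,4))+list(range(368,398,4))]
T=[edge((x,142),(x,156),1) for x in list(range(255,310,6))+list(range(350,392,6))]
o={}
for n,P in zip("LRBT",(L,R,B,T)):
    X=cast(m,P,.046)[:,:2]; v=cv2.fitLine(X.astype(np.float32),cv2.DIST_HUBER,0,1e-4,1e-4).ravel()
    dirn,c=v[:2],v[2:]; r=(X-c)@[-dirn[1],dirn[0]]; o[n]=(c,dirn); print(n,np.degrees(np.arctan2(dirn[1],dirn[0])),c,"rms mm",1e3*r.std())
E
python3 - <<'E'
from tray import *
ps=[]
a=np.radians(np.mean([np.degrees(np.arctan(o[k][1][1]/o[k][1][0])) for k in "BT"])) 
b=np.radians(np.mean([np.degrees(np.arctan(o[k][1][1]/o[k][1][0])) for k in "LR"]))
print("long angle",np.degrees(a),"short angle+90",np.degrees(b)+90)
uy=np.array([np.cos(a),np.sin(a)]); ux=np.array([uy[1],-uy[0]])
yl,yr=o["L"][0]@uy,o["R"][0]@uy; xb,xt=o["B"][0]@ux,o["T"][0]@ux
print("len",yr-yl,"wid",xb-xt)
cen=(yl+yr)/2*uy+(xb-.062)*ux; print("centre",cen)
print("centre using B,T mean",(yl+yr)/2*uy+(xb+xt)/2*ux)
# divider in tool: body end / tongue end rows
p=d["p"];psi=d["r"][2];tx=np.array([np.cos(psi),np.sin(psi)])
zt=p[2]-.0451+.046
for uv in [(324,186),(323.5,195),(324,150),(324,160)]:
    X=cast(m,[uv],zt)[0]; print(uv,(X[:2]-p[:2])@tx,(X[:2]-p[:2])@[-tx[1],tx[0]])
c=im[135:255,230:415]; cv2.imwrite("pics/w4c.png",cv2.resize(c,None,fx=4,fy=4,interpolation=cv2.INTER_CUBIC))
E
```

```text
L -50.90697 [ 0.4846 -0.3802] rms mm 0.37098047565204895
R -50.9176 [ 0.634  -0.2312] rms mm 0.3767057091059223
B 38.892227 [ 0.6145 -0.341 ] rms mm 0.11510061280612859
T 38.756035 [ 0.5082 -0.2681] rms mm 0.4446540322886115
long angle 38.824127 short angle+90 39.08772
len 0.20982409 wid 0.123539805
centre [ 0.5594 -0.3058]
centre using B,T mean [ 0.5595 -0.306 ]
(324, 186) 0.04001368836921152 -0.0015174302992974585
(323.5, 195) 0.035416956589863074 -0.0012659945783604631
(324, 150) 0.05778296683918996 -0.0015188638790408875
(324, 160) 0.052942781895668256 -0.0015184621833254086
```

View pics/w4c.png

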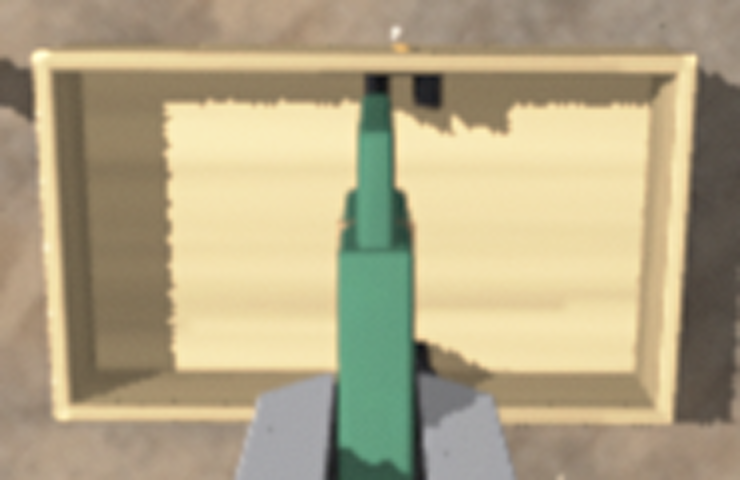

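The fit matches the stated size (209.8 × 123.5 mm): centre (0.5594, −0.3059), long axis at 38.95°. The crop shows both guides to the right of the divider. I lower to just above the rim and compare there.

Call:
send_rows:
  rows:
    - [3, -1.1, -30, 0, 0, -0.003]
    - [3, -1.1, -30, 0, 0, -0.003]
    - [3, -1.1, -30, 0, 0, -0.003]
    - [3, -1.1, -30, 0, 0, 0]
    - [3, -1.1, -30, 0, 0, 0]
    - [3, -1.1, -30, 0, 0, 0]
    - [0, 0, 0, 0, 0, 0]
    - [0, 0, 0, 0, 0, 0]

```text
time: 5.77
tool_pos: [0.5658, -0.2948, 0.1098]
ee_rot: [-3.14, -0.005, 2.251]
wrist_force: [0.7, -0.8, 1.1]
width: 0.0096
finger_force: 30.0
```

Run:
```python
from h import *
m,im=grab("wrist","w5.png");o=sensors.get_obs();print(o["tool_pos"],o["ee_rot"],o["width"],o["finger_force"],o["wrist_force"])
np.savez("w5.npz",R=m["R"],t=m["t"],p=o["tool_pos"],r=o["ee_rot"])
c=im[60:360,130:510]; cv2.imwrite("pics/w5c.png",cv2.resize(c,None,fx=2,fy=2,interpolation=cv2.INTER_CUBIC))
```

```text
[ 0.56711163 -0.29594753  0.11256472] [3.14127330e+00 3.99561316e-04 2.25021976e+00] 0.009952162072533346 29.99978542327881 [ 1.06034055 -0.00456409 -0.76605199]
```

View pics/w5c.png

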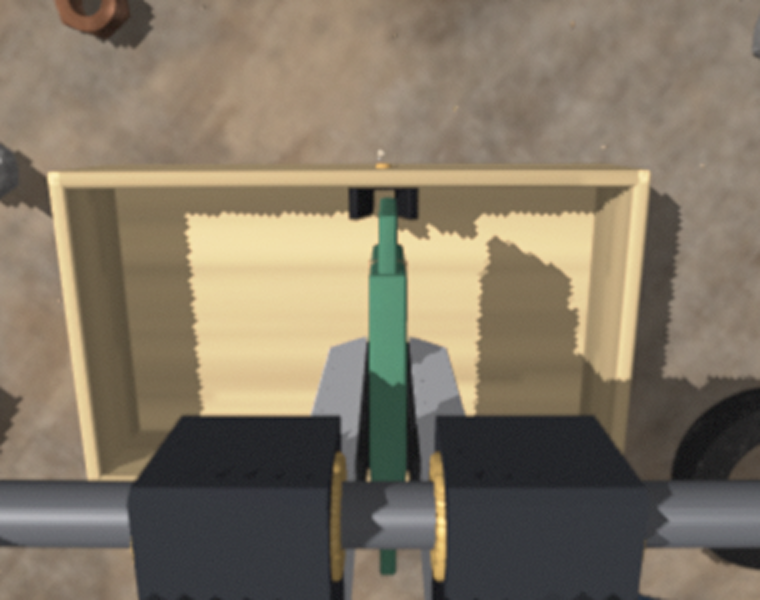

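The crop shows the near guide centred at crop x≈384 (col 321.9, row ~157) with the tongue at crop x≈388 (col 324), tip at row ~163; nearly aligned. Compute the residual offsets.

Run:
```python
from h import *
np.set_printoptions(precision=4,suppress=True)
d=np.load("w5.npz"); m=dict(optics.camera_model("wrist"),R=d["R"],t=d["t"]); p=d["p"]
a=np.radians(38.95);uy=np.array([np.cos(a),np.sin(a)]);ux=np.array([uy[1],-uy[0]])
C=lambda u,v:(130+u/2,60+v/2)
def f(n,u,v,z):
    X=cast(m,[C(u,v)],z)[0][:2]-p[:2]; print(n,"tray-x %.1f tray-y %.1f"%(1e3*X@ux,1e3*X@uy))
dz=p[2]-.0451
f("guide L outer",349,188,.042);f("guide R outer",418,188,.042);f("slot L",373.5,188,.042);f("slot R",395.5,188,.042)
f("guide inner end",360,217,.0);f("guide inner end top?",360,217,.042)
f("tongue tip L",379,198,dz+.044);f("tongue tip R",397,198,dz+.044);f("body",370,274,dz+.046);f("body",407,274,dz+.046)
f("far tongue end",388,573,dz+.044)
f("rim near outer",350,171,.046);f("rim near inner",350,186,.046)
f("rim L",51,176,.046);f("rim R",649,172,.046);f("rim far-left corner",89,478,.046)
c=np.array([.5594,-.3059]); print("tray centre rel", 1e3*(c-p[:2])@ux,1e3*(c-p[:2])@uy)
```

```text
guide L outer tray-x -51.6 tray-y -12.2
guide R outer tray-x -51.6 tray-y 12.2
slot L tray-x -51.6 tray-y -3.5
slot R tray-x -51.6 tray-y 4.2
guide inner end tray-x -35.6 tray-y -10.3
guide inner end top? tray-x -41.3 tray-y -8.4
tongue tip L tray-x -55.3 tray-y -0.7
tongue tip R tray-x -55.3 tray-y 3.7
body tray-x -36.7 tray-y -3.0
body tray-x -36.7 tray-y 6.2
far tongue end tray-x 51.6 tray-y 1.5
rim near outer tray-x -57.8 tray-y -11.5
rim near inner tray-x -52.6 tray-y -11.6
rim L tray-x -56.3 tray-y -115.7
rim R tray-x -57.6 tray-y 92.0
rim far-left corner tray-x 61.0 tray-y -115.9
tray centre rel 2.892129786613129 -12.253836923098701
```

Relative to the guide the divider is ~1.4 mm too far +y and ~1.2 mm short in tray x (well inside the flare). Correct and lower in gentle steps, watching the force.

Call:
send_rows:
  rows:
    - [-0.3, -1.8, 0, 0, 0, 0]
    - [0, 0, -8, 0, 0, 0]
    - [0, 0, -8, 0, 0, 0]
    - [0, 0, -4, 0, 0, 0]
    - [0, 0, -4, 0, 0, 0]
    - [0, 0, 0, 0, 0, 0]
    - [0, 0, 0, 0, 0, 0]

```text
time: 6.4
tool_pos: [0.5663, -0.2986, 0.0869]
ee_rot: [-3.141, -0.001, 2.249]
wrist_force: [0.2, -0.1, -0.5]
width: 0.0102
finger_force: 30.0
```

Call:
send_rows:
  rows:
    - [0, 0, -2, 0, 0, 0]
    - [0, 0, -2, 0, 0, 0]
    - [0, 0, -2, 0, 0, 0]
    - [0, 0, -2, 0, 0, 0]
    - [0, 0, -2, 0, 0, 0]
    - [0, 0, -2, 0, 0, 0]
    - [0, 0, 0, 0, 0, 0]

```text
time: 6.98
tool_pos: [0.5663, -0.2985, 0.0748]
ee_rot: [-3.141, -0.001, 2.249]
wrist_force: [0.1, 0.5, -1.2]
width: 0.0098
finger_force: 30.0
```

Run:
```python
from h import *
m,im=grab("wrist","w6.png");o=sensors.get_obs();print(o["tool_pos"],o["ee_rot"],o["width"],o["finger_force"],o["wrist_force"],o["wrist_torque"])
c=im[60:360,130:510]; cv2.imwrite("pics/w6c.png",cv2.resize(c,None,fx=2,fy=2,interpolation=cv2.INTER_CUBIC))
```

```text
[ 0.56636629 -0.29854841  0.07503846] [-3.14144085e+00 -7.66829330e-04  2.24879606e+00] 0.00987242247156649 29.999828338623047 [ 0.02912563  0.59127646 -0.09430593] [-0.0304807  -0.06759586 -0.01255946]
```

Bottom is ~12 mm inside the guides with no force. Continue to the floor.

Call:
send_rows:
  rows:
    - [0, 0, -3, 0, 0, 0]
    - [0, 0, -3, 0, 0, 0]
    - [0, 0, -3, 0, 0, 0]
    - [0, 0, -3, 0, 0, 0]
    - [0, 0, -3, 0, 0, 0]
    - [0, 0, -2, 0, 0, 0]
    - [0, 0, -2, 0, 0, 0]
    - [0, 0, 0, 0, 0, 0]

```text
time: 7.7
tool_pos: [0.5663, -0.2985, 0.0558]
ee_rot: [-3.141, -0.001, 2.249]
wrist_force: [0.5, -0.6, -0.6]
width: 0.0098
finger_force: 30.0
```

Call:
send_rows:
  rows:
    - [0, 0, -1, 0, 0, 0]
    - [0, 0, -1, 0, 0, 0]
    - [0, 0, -1, 0, 0, 0]
    - [0, 0, -1, 0, 0, 0]
    - [0, 0, -1, 0, 0, 0]
    - [0, 0, 0, 0, 0, 0]

```text
time: 8.2
tool_pos: [0.5666, -0.2986, 0.0513]
ee_rot: [3.141, -0.0, 2.249]
wrist_force: [-0.1, 0.6, 0.1]
width: 0.0095
finger_force: 30.0
```

Call:
send_rows:
  rows:
    - [0, 0, -1, 0, 0, 0]
    - [0, 0, 0, 0, 0, 0]

```text
time: 8.37
tool_pos: [0.5666, -0.2987, 0.0512]
ee_rot: [3.141, 0.0, 2.249]
wrist_force: [-0.5, 1.7, 2.9]
width: 0.01
finger_force: 30.0
```

Call:
send_rows:
  rows:
    - [0, 0, -1, 0, 0, 0]
    - [0, 0, 0, 0, 0, 0]

```text
time: 8.53
tool_pos: [0.5666, -0.2987, 0.0512]
ee_rot: [3.141, 0.001, 2.249]
wrist_force: [-2.7, 1.4, 5.8]
width: 0.0093
finger_force: 30.0
```

Call:
send_rows:
  rows:
    - [0, 0, -1, 0, 0, 0]
    - [0, 0, 0, 0, 0, 0]

```text
time: 8.7
tool_pos: [0.5667, -0.2987, 0.0512]
ee_rot: [3.141, 0.001, 2.249]
wrist_force: [-3.8, 3.5, 9.7]
width: 0.0097
finger_force: 30.0
```

Contact at z=0.0512, exactly 6 mm above the bench grip height: the divider is home. Release and lift; then measure nuts and bolts.

Call:
send_rows:
  rows:
    - [0, 0, 2, 0, 0, 0]
    - [0, 0, 0, 0, 0, 0]
    - [0, 0, 0, 0, 0, 0]
    - [0, 0, 0, 0, 0, 0]
    - [0, 0, 0, 0, 0, 0]
  grip: 44

```text
time: 9.12
tool_pos: [0.5664, -0.2986, 0.0499]
ee_rot: [-3.141, -0.001, 2.249]
wrist_force: [-0.0, 0.1, -1.0]
width: 0.0396
finger_force: 0.0
```

Call:
send_rows:
  rows:
    - [0, 0, 15, 0, 0, 0]
    - [0, 0, 30, 0, 0, 0]
    - [0, 0, 35, 0, 0, 0]
    - [0, 0, 40, 0, 0, 0]
    - [0, 0, 40, 0, 0, 0]
    - [0, 0, 40, 0, 0, 0]
    - [0, 0, 30, 0, 0, 0]
    - [0, 0, 0, 0, 0, 0]

```text
time: 9.78
tool_pos: [0.5686, -0.3, 0.2901]
ee_rot: [3.137, 0.015, 2.249]
wrist_force: [0.4, 0.3, 0.8]
width: 0.0439
finger_force: 0.0
```

Call:
send_rows:
  rows:
    - [0, 0, 0, 0, 0, 0]
    - [0, 0, 0, 0, 0, 0]

```text
time: 9.95
tool_pos: [0.5663, -0.2986, 0.279]
ee_rot: [-3.141, -0.002, 2.249]
wrist_force: [0.9, 0.1, -0.5]
width: 0.044
finger_force: 0.0
```

Run:
```python
from h import *
m,im=grab("wrist","w7.png");o=sensors.get_obs();print(o["tool_pos"],o["ee_rot"],o["width"],o["finger_force"],o["wrist_force"])
np.savez("w7.npz",R=m["R"],t=m["t"],p=o["tool_pos"],r=o["ee_rot"])
```

```text
[ 0.56604146 -0.29834163  0.27771135] [-3.1403017  -0.00417913  2.24875036] 0.044211209524696926 0.0 [ 0.28493819 -0.0156131  -1.30065233]
```

View pics/w7.png

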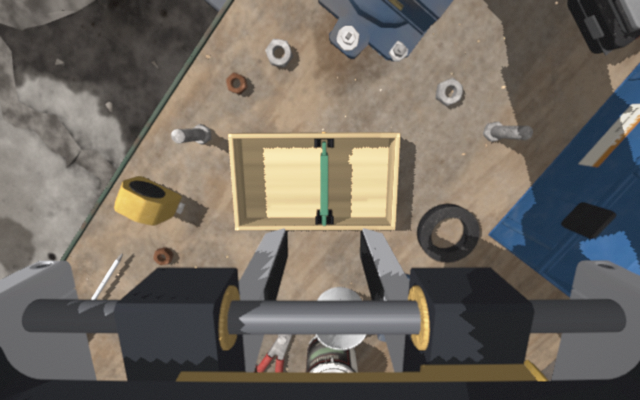

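The divider sits in both guides (324,142)-(324,222). Grey nuts at (279,54),(450,93); bolts at ≈(190,133) and (508,132). Measure them all here.

```bash
cat > nut.py <<'E'
from h import *
np.set_printoptions(precision=4,suppress=True)
def nut(m,im,u,v,w,s=6,z=.014,save=None):
    c=cv2.resize(im[v-w:v+w,u-w:u+w],None,fx=s,fy=s,interpolation=cv2.INTER_CUBIC)
    bgr=c.astype(float); sat=bgr[:,:,2]-bgr[:,:,0]      # r-b: wood warm, steel neutral
    val=bgr.mean(2)
    k=((sat<18)&(val>105)).astype(np.uint8)*255
    k=cv2.morphologyEx(k,cv2.MORPH_OPEN,np.ones((5,5)))
    cs,_=cv2.findContours(k,cv2.RETR_EXTERNAL,cv2.CHAIN_APPROX_NONE)
    b=max(cs,key=cv2.contourArea); h=cv2.convexHull(b)[:,0].astype(float)
    P=cast(m,(h+.5)/s-.5+[u-w,v-w],z)[:,:2]
    A=np.radians(np.arange(0,180,1)); D=np.c_[np.cos(A),np.sin(A)]; q=P@D.T
    W=q.max(0)-q.min(0); f=W+np.roll(W,60)+np.roll(W,120); i=np.argmin(f[:60])
    M=np.array([((q.max(0)+q.min(0))/2)[j%180]*D[j%180] for j in (i,i+60,i+120)]).sum(0)*2/3
    print("centre",M,"flat dirs",i,i+60,i+120,"AF mm",W[[i,i+60,(i+120)%180]]*1e3,"AC",W[[i+30,i+90,(i+150)%180]]*1e3)
    if save: cv2.drawContours(c,[b],-1,(0,0,255),1); cv2.imwrite("pics/"+save,c)
    return M
E
python3 - <<'E'
from nut import *
d=np.load("w7.npz"); m=dict(optics.camera_model("wrist"),R=d["R"],t=d["t"]); im=cv2.imread("pics/w7.png")
nut(m,im,279,54,22,save="n1.png"); nut(m,im,450,93,22,save="n2.png")
cv2.imwrite("pics/n12.png",cv2.hconcat([cv2.imread("pics/n1.png"),cv2.imread("pics/n2.png")]))
E
```

```text
centre [ 0.4254 -0.2098] flat dirs 0 60 120 AF mm [29.2993 30.1259 29.6634] AC [31.1255 32.8219 31.4411]
centre [ 0.623  -0.1103] flat dirs 34 94 154 AF mm [34.2967 32.418  31.3229] AC [36.5915 33.1207 35.0804]
```

View pics/n12.png

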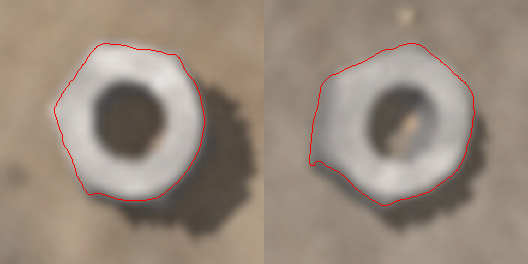

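Both nuts are found (across-flats ≈30 ✓): A (0.425,−0.210), B (0.622,−0.111). Go above B with closing along ≈y and look closer.

Call:
send_rows:
  rows:
    - [6, 23, -10, 0, 0, 0.12]
    - [6, 23, -18, 0, 0, 0.12]
    - [6, 23, -18, 0, 0, 0.12]
    - [6, 24, -18, 0, 0, 0.12]
    - [6, 24, -18, 0, 0, 0.12]
    - [6, 24, -18, 0, 0, 0.12]
    - [6, 23, -18, 0, 0, 0.12]
    - [6, 23, -18, 0, 0, 0.12]
  grip: 60

```text
time: 10.67
tool_pos: [0.6131, -0.11, 0.1404]
ee_rot: [3.14, -0.005, -3.068]
wrist_force: [0.2, -0.6, 0.1]
width: 0.06
finger_force: 0.0
```

Call:
send_rows:
  rows:
    - [0, 0, 0, 0, 0, 0]
    - [0, 0, 0, 0, 0, 0]
    - [0, 0, 0, 0, 0, 0]

```text
time: 10.92
tool_pos: [0.6139, -0.112, 0.1433]
ee_rot: [3.141, -0.002, -3.076]
wrist_force: [-0.6, -1.0, 1.0]
width: 0.0595
finger_force: 0.0
```

Run:
```python
from nut import *
m,im=grab("wrist","w8.png");o=sensors.get_obs();p=o["tool_pos"];print(p,o["ee_rot"],o["width"])
uv=proj(m,[[.622,-.111,.014]])[0];print(uv)
u,v=map(int,uv.round()); M=nut(m,im,u,v,36,save="n3.png"); print("delta mm",1e3*(M-p[:2]))
```

```text
[ 0.6144 -0.1126  0.1444] [-3.1412 -0.0005 -3.0764] 0.05989372101504304
[323.1933 208.5141]
centre [ 0.6227 -0.1089] flat dirs 33 93 153 AF mm [32.2629 30.2477 32.4462] AC [33.9182 34.3284 34.3406]
delta mm [8.2616 3.7218]
```

View pics/n3.png

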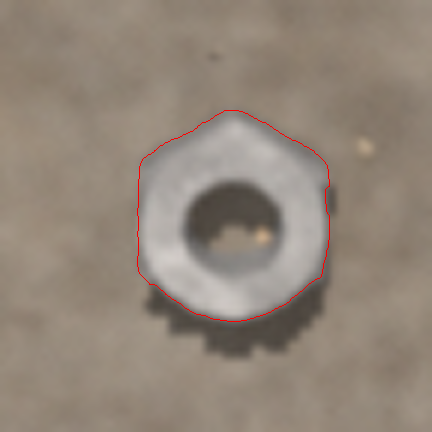

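The hexagon is aligned with the fingers (flats at 93°, AF 30 mm). Descend and grip.

Call:
send_rows:
  rows:
    - [2, 0.5, -20, 0, 0, 0]
    - [2, 0.5, -25, 0, 0, 0]
    - [2, 0.5, -25, 0, 0, 0]
    - [2, 0.5, -20, 0, 0, 0]
    - [0, 0, -15, 0, 0, 0]
    - [0, 0, -9, 0, 0, 0]
    - [0, 0, 0, 0, 0, 0]
    - [0, 0, 0, 0, 0, 0]

```text
time: 11.63
tool_pos: [0.6228, -0.1106, 0.0312]
ee_rot: [-3.141, 0.001, -3.076]
wrist_force: [0.4, 0.7, 0.6]
width: 0.0597
finger_force: 0.0
```

Call:
send_rows:
  rows:
    - [0, 0, 0, 0, 0, 0]
    - [0, 0, 0, 0, 0, 0]
    - [0, 0, 0, 0, 0, 0]
    - [0, 0, 0, 0, 0, 0]
    - [0, 0, 0, 0, 0, 0]
    - [0, 0, 0, 0, 0, 0]
    - [0, 0, 0, 0, 0, 0]
    - [0, 0, 0, 0, 0, 0]
  grip: 15

```text
time: 12.3
tool_pos: [0.6229, -0.1097, 0.0312]
ee_rot: [-3.141, 0.001, -3.074]
wrist_force: [-0.5, 1.6, 4.4]
width: 0.0292
finger_force: 30.0
```

Gripped at 29 mm, 30 N. Lift, carry to the smaller compartment at tray (+27,+58) → world (0.620,−0.291).

Call:
send_rows:
  rows:
    - [0, 0, 20, 0, 0, 0]
    - [0, 0, 40, 0, 0, 0]
    - [0, -10, 40, 0, 0, -0.06]
    - [0, -20, 0, 0, 0, -0.12]
    - [0, -22, 0, 0, 0, -0.12]
    - [0, -22, 0, 0, 0, -0.12]
    - [0, -22, 0, 0, 0, -0.12]
    - [0, -22, 0, 0, 0, -0.12]

```text
time: 12.97
tool_pos: [0.6222, -0.2285, 0.1299]
ee_rot: [-3.141, -0.001, 2.543]
wrist_force: [-1.5, 0.5, -0.3]
width: 0.0297
finger_force: 30.0
```

Call:
send_rows:
  rows:
    - [0, -22, 0, 0, 0, -0.12]
    - [-1, -22, 0, 0, 0, -0.12]
    - [-1, -20, 0, 0, 0, -0.06]
    - [0, 0, 0, 0, 0, 0]
    - [0, 0, 0, 0, 0, 0]
    - [0, 0, 0, 0, 0, 0]

```text
time: 13.47
tool_pos: [0.6205, -0.2909, 0.1299]
ee_rot: [3.141, -0.001, 2.25]
wrist_force: [0.4, 0.3, -0.0]
width: 0.0293
finger_force: 30.0
```

Call:
send_rows:
  rows:
    - [0, 0, -25, 0, 0, 0]
    - [0, 0, -30, 0, 0, 0]
    - [0, 0, -20, 0, 0, 0]
    - [0, 0, -10, 0, 0, 0]
    - [0, 0, -5, 0, 0, 0]
    - [0, 0, -2, 0, 0, 0]
    - [0, 0, 0, 0, 0, 0]
    - [0, 0, 0, 0, 0, 0]

```text
time: 14.13
tool_pos: [0.6217, -0.292, 0.0405]
ee_rot: [3.14, 0.003, 2.249]
wrist_force: [0.9, -0.0, 1.4]
width: 0.0294
finger_force: 30.0
```

Call:
send_rows:
  rows:
    - [0, 0, 0, 0, 0, 0]
    - [0, 0, 0, 0, 0, 0]
    - [0, 0, 0, 0, 0, 0]
  grip: 46

```text
time: 14.38
tool_pos: [0.6212, -0.2921, 0.0398]
ee_rot: [3.141, 0.002, 2.249]
wrist_force: [0.1, -0.6, -0.8]
width: 0.0444
finger_force: 0.0
```

Call:
send_rows:
  rows:
    - [0, 0, 15, 0, 0, 0]
    - [0, 0, 30, 0, 0, 0]
    - [0, 0, 40, 0, 0, 0]
    - [0, 0, 40, 0, 0, 0]

```text
time: 14.72
tool_pos: [0.6198, -0.2913, 0.1638]
ee_rot: [-3.141, -0.003, 2.249]
wrist_force: [0.9, -0.4, 0.9]
width: 0.0459
finger_force: 0.0
```

Nut B placed. Before nut A, check the vise height by triangulating its plate and jaw corners from the first pictures, since the body comes near.

Run:
```python
from h import *
np.set_printoptions(precision=4,suppress=True)
a,b=optics.camera_model("top"),optics.camera_model("scene")
def tri(t,s):
    t=np.array(t)/3.3+[185,115]; s=np.array(s)/2.5+[150,140]
    n=[cv2.undistortPoints(np.array([[p]],float),*K(m))[0,0][:,None] for m,p in((a,t),(b,s))]
    X=cv2.triangulatePoints(np.c_[a["R"],a["t"]],np.c_[b["R"],b["t"]],*n)[:,0]; X=X[:3]/X[3]
    print(X, proj(a,[X])[0]-t)
tri((248,322),(325,197)); tri((308,408),(428,213)); tri((313,466),(455,256)); tri((287,283),(333,160))
```

```text
[ 0.4929 -0.0596  0.1072] [-0.247  -0.1867]
[ 0.413  -0.1139  0.1368] [0.5092 0.4417]
[ 0.3678 -0.1149  0.1275] [-0.2408 -0.2148]
[ 0.5292 -0.0903  0.1008] [-1.0503 -0.7853]
```

Vise top ≈0.13 m, edge y≈−0.115: with closing along x there is >50 mm clearance. Go above nut A.

Call:
send_rows:
  rows:
    - [-24, 10, 0, 0, 0, -0.085]
    - [-24, 10, 0, 0, 0, -0.085]
    - [-24, 9, 0, 0, 0, -0.085]
    - [-24, 9, 0, 0, 0, -0.085]
    - [-24, 9, -5, 0, 0, -0.085]
    - [-24, 9, -5, 0, 0, -0.085]
    - [-24, 9, -5, 0, 0, -0.085]
    - [-24, 9, -5, 0, 0, -0.085]
  grip: 60

```text
time: 15.38
tool_pos: [0.4275, -0.2173, 0.1438]
ee_rot: [3.14, 0.001, 1.565]
wrist_force: [-0.1, 0.1, 0.5]
width: 0.0603
finger_force: 0.0
```

Call:
send_rows:
  rows:
    - [0, 0, 0, 0, 0, 0]
    - [0, 0, 0, 0, 0, 0]
    - [0, 0, 0, 0, 0, 0]

```text
time: 15.63
tool_pos: [0.4294, -0.2182, 0.1445]
ee_rot: [3.139, 0.001, 1.569]
wrist_force: [-0.4, 0.9, 0.1]
width: 0.0598
finger_force: 0.0
```

Run:
```python
from nut import *
m,im=grab("wrist","w9.png");o=sensors.get_obs();p=o["tool_pos"];print(p,o["ee_rot"],o["width"])
uv=proj(m,[[.4254,-.2098,.014]])[0];print(uv)
u,v=map(int,uv.round()); M=nut(m,im,u,v,36,save="n4.png"); print("delta mm",1e3*(M-p[:2]))
```

```text
[ 0.4297 -0.2183  0.1445] [3.1394 0.0013 1.5695] 0.059910566312426125
[317.3149 193.1898]
centre [ 0.4251 -0.2089] flat dirs 59 119 179 AF mm [30.497  30.7534 29.7883] AC [33.7379 33.1057 32.0273]
delta mm [-4.6487  9.3935]
```

Nut A confirmed (AF 30, flats at 179°). Descend and grip.

Call:
send_rows:
  rows:
    - [-2, 3, -20, 0, 0, 0]
    - [-2, 3, -25, 0, 0, 0]
    - [-2, 3, -25, 0, 0, 0]
    - [0, 0, -20, 0, 0, 0]
    - [0, 0, -15, 0, 0, 0]
    - [0, 0, -9, 0, 0, 0]
    - [0, 0, 0, 0, 0, 0]
    - [0, 0, 0, 0, 0, 0]

```text
time: 16.35
tool_pos: [0.4233, -0.2091, 0.0298]
ee_rot: [3.141, 0.0, 1.569]
wrist_force: [-0.4, -0.7, 0.5]
width: 0.0599
finger_force: 0.0
```

Call:
send_rows:
  rows:
    - [0, 0, 0, 0, 0, 0]
    - [0, 0, 0, 0, 0, 0]
    - [0, 0, 0, 0, 0, 0]
    - [0, 0, 0, 0, 0, 0]
    - [0, 0, 0, 0, 0, 0]
    - [0, 0, 0, 0, 0, 0]
    - [0, 0, 0, 0, 0, 0]
    - [0, 0, 0, 0, 0, 0]
  grip: 15

```text
time: 17.02
tool_pos: [0.4229, -0.2089, 0.0301]
ee_rot: [3.141, 0.001, 1.569]
wrist_force: [0.3, 0.5, 3.4]
width: 0.0294
finger_force: 30.0
```

Call:
send_rows:
  rows:
    - [0, 0, 20, 0, 0, 0]
    - [0, 0, 40, 0, 0, 0]
    - [0, 0, 40, 0, 0, 0]
    - [15, -4, 0, 0, 0, 0.06]
    - [25, -6, 0, 0, 0, 0.1]
    - [30, -7.5, 0, 0, 0, 0.12]
    - [30, -7.5, 0, 0, 0, 0.12]
    - [30, -7.5, 0, 0, 0, 0.12]

```text
time: 17.68
tool_pos: [0.5535, -0.2413, 0.1289]
ee_rot: [-3.141, -0.001, 2.095]
wrist_force: [-0.1, 0.3, 0.2]
width: 0.0295
finger_force: 30.0
```

Call:
send_rows:
  rows:
    - [20, -5, 0, 0, 0, 0.1]
    - [13.5, -3, 0, 0, 0, 0.06]
    - [0, 0, 0, 0, 0, 0]
    - [0, 0, 0, 0, 0, 0]
    - [0, 0, 0, 0, 0, 0]

```text
time: 18.1
tool_pos: [0.5851, -0.2488, 0.1288]
ee_rot: [-3.141, -0.002, 2.248]
wrist_force: [0.2, -0.3, -0.4]
width: 0.0293
finger_force: 30.0
```

Call:
send_rows:
  rows:
    - [0, 0, -20, 0, 0, 0]
    - [0, 0, -25, 0, 0, 0]
    - [0, 0, 0, 0, 0, 0]
    - [0, 0, 0, 0, 0, 0]

```text
time: 18.43
tool_pos: [0.584, -0.2484, 0.083]
ee_rot: [-3.14, -0.004, 2.248]
wrist_force: [0.3, 0.3, -0.4]
width: 0.0293
finger_force: 30.0
```

Call:
send_rows:
  rows:
    - [1, 0, -15, 0, 0, 0]
    - [0, 0, -15, 0, 0, 0]
    - [0, 0, -8, 0, 0, 0]
    - [0, 0, -5, 0, 0, 0]
    - [0, 0, -2, 0, 0, 0]
    - [0, 0, 0, 0, 0, 0]
    - [0, 0, 0, 0, 0, 0]

```text
time: 19.02
tool_pos: [0.5876, -0.2495, 0.0406]
ee_rot: [3.141, 0.001, 2.249]
wrist_force: [-0.5, -0.2, -0.5]
width: 0.0294
finger_force: 30.0
```

Call:
send_rows:
  rows:
    - [0, 0, 0, 0, 0, 0]
    - [0, 0, 0, 0, 0, 0]
    - [0, 0, 0, 0, 0, 0]
  grip: 46

```text
time: 19.27
tool_pos: [0.5875, -0.2493, 0.0403]
ee_rot: [3.141, 0.001, 2.249]
wrist_force: [-0.7, 0.5, 0.2]
width: 0.0446
finger_force: 0.0
```

Call:
send_rows:
  rows:
    - [0, 0, 15, 0, 0, 0]
    - [0, 0, 35, 0, 0, 0]
    - [0, 0, 40, 0, 0, 0]
    - [0, 0, 40, 0, 0, 0]
    - [0, 0, 40, 0, 0, 0]
    - [0, 0, 40, 0, 0, 0]
    - [0, 0, 0, 0, 0, 0]

```text
time: 19.85
tool_pos: [0.59, -0.2507, 0.2617]
ee_rot: [3.134, 0.018, 2.249]
wrist_force: [1.0, -0.6, 1.9]
width: 0.0459
finger_force: 0.0
```

Run:
```python
from h import *
m,im=grab("wrist","w10.png");o=sensors.get_obs();print(o["tool_pos"],o["ee_rot"],o["width"])
np.savez("w10.npz",R=m["R"],t=m["t"])
for n,(x,y) in dict(b1=(.706,-.108),b2=(.402,-.356)).items(): print(n,proj(m,[[x,y,0],[x,y,.075]]))
```

```text
[ 0.58921197 -0.25024958  0.25734103] [3.13612705 0.01262826 2.24882377] 0.04589045039325632
b1 [[456.65608473 145.4244691 ]
 [485.43714089 151.32932754]]
b2 [[159.04651682 147.56508038]
 [124.7179582  153.98089521]]
```

View pics/w10.png

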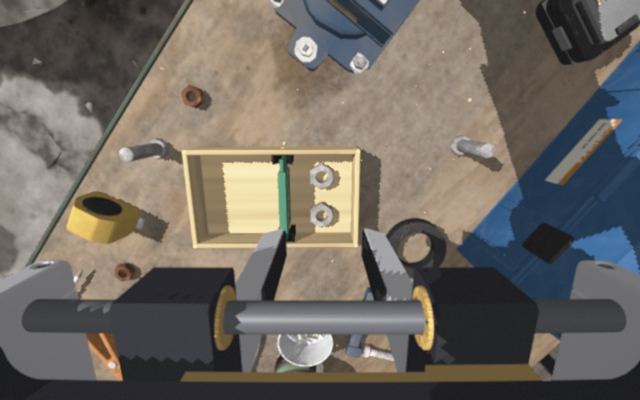

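The view shows the divider seated at x≈284 and both grey nuts in the smaller compartment at (321,178),(322,216); bolts at base (457,145) and (160,147), matching my estimates. Hover at bolt 1 with closing along y.

Call:
send_rows:
  rows:
    - [14, 17.5, -6, 0, 0, 0.11]
    - [14, 17.5, -12, 0, 0, 0.11]
    - [14, 17.5, -12, 0, 0, 0.112]
    - [14, 17.5, -12, 0, 0, 0.112]
    - [14, 17.5, -12, 0, 0, 0.112]
    - [14, 17.5, -12, 0, 0, 0.112]
    - [14, 17.5, -12, 0, 0, 0.112]
    - [14, 17.5, -12, 0, 0, 0.112]
  grip: 56

```text
time: 20.57
tool_pos: [0.6989, -0.108, 0.1568]
ee_rot: [3.141, -0.003, -3.137]
wrist_force: [0.7, -0.4, -0.0]
width: 0.056
finger_force: 0.0
```

Call:
send_rows:
  rows:
    - [0, 0, 0, 0, 0, 0]
    - [0, 0, 0, 0, 0, 0]
    - [0, 0, 0, 0, 0, 0]
    - [0, 0, 0, 0, 0, 0]

```text
time: 20.9
tool_pos: [0.6988, -0.1103, 0.1601]
ee_rot: [-3.141, 0.0, 3.139]
wrist_force: [-0.3, -0.5, -0.5]
width: 0.0559
finger_force: 0.0
```

```bash
cat > bolt.py <<'E'
from h import *
import sys
np.set_printoptions(precision=4,suppress=True)
fn,x,y=sys.argv[1],float(sys.argv[2]),float(sys.argv[3])
m,im=grab("wrist",fn);o=sensors.get_obs();p=o["tool_pos"];print("tcp",p,o["ee_rot"],o["width"])
P=proj(m,[[x,y,0],[x,y,.075]]);print("pred base/top",P)
u0,v0=(P.min(0)-32).astype(int).clip(0);u1,v1=(P.max(0)+32).astype(int)
c=im[v0:v1,u0:u1].astype(float)
k=((c[:,:,2]-c[:,:,0]<16)&(c.mean(2)>95)).astype(np.uint8)
k=cv2.morphologyEx(k,cv2.MORPH_OPEN,np.ones((3,3)))
n,l,s,ce=cv2.connectedComponentsWithStats(k)
i=1+np.argmax(s[1:,4]); print("blob",s[1:].tolist(),[u0,v0])
ys,xs=np.nonzero(l==i); q=np.c_[xs+u0,ys+v0].astype(float)
# axis: image of vertical line through the prediction
d=(P[1]-P[0])/np.linalg.norm(P[1]-P[0]); t=q@d; w=q@[-d[1],d[0]]
print("len along axis",t.min(),t.max())
for a in np.linspace(t.min(),t.max(),9): 
    e=w[abs(t-a)<1]; print("  t %.1f w %.1f..%.1f"%(a,e.min(),e.max()))
n_=np.array([-d[1],d[0]])
def at(t_,w_,z): return cast(m,[t_*d+w_*n_],z)[0]
wt=w[t>t.max()-10]; wb=w[t<t.min()+10]
f=K(m)[0][0,0]; dep=lambda z:(m["R"]@[x,y,z]+m["t"])[2]
print("top centre",at(t.max()+.5-f*.008/dep(.075),(wt.min()+wt.max())/2,.075))
print("base centre",at(t.min()-.5+f*.0125/dep(.0),(wb.min()+wb.max())/2,.002))
E
python3 bolt.py b1.png .706 -.108
```

```text
tcp [ 0.6989 -0.1104  0.1605] [-3.1411  0.0012  3.1387] 0.05629266277699739
pred base/top [[324.9011 199.4622]
 [325.322  221.5301]]
blob [[24, 22, 24, 43, 803]] [np.int64(292), np.int64(167)]
len along axis 195.20036629601287 237.28806365185255
  t 195.2 w -325.3..-320.3
  t 200.5 w -333.2..-313.2
  t 205.7 w -335.1..-312.1
  t 211.0 w -335.0..-312.0
  t 216.2 w -334.0..-312.9
  t 221.5 w -331.8..-314.8
  t 226.8 w -332.7..-314.7
  t 232.0 w -332.6..-314.7
  t 237.3 w -329.6..-321.5
top centre [ 0.7061 -0.1059  0.075 ]
base centre [ 0.7067 -0.1053  0.002 ]
```

Bolt 1 upright at (0.7064,−0.107). Descend around the shank and grip.

Call:
send_rows:
  rows:
    - [4, 1.5, -5, 0, 0, 0]
    - [3.5, 1.5, -20, 0, 0, 0]
    - [0, 0, -25, 0, 0, 0]
    - [0, 0, -25, 0, 0, 0]
    - [0, 0, -20, 0, 0, 0]
    - [0, 0, -12, 0, 0, 0]
    - [0, 0, 0, 0, 0, 0]
    - [0, 0, 0, 0, 0, 0]

```text
time: 21.62
tool_pos: [0.7064, -0.1065, 0.0523]
ee_rot: [3.141, -0.001, 3.14]
wrist_force: [0.1, -0.1, -0.2]
width: 0.0555
finger_force: 0.0
```

Call:
send_rows:
  rows:
    - [0, 0, 0, 0, 0, 0]
    - [0, 0, 0, 0, 0, 0]
    - [0, 0, 0, 0, 0, 0]
    - [0, 0, 0, 0, 0, 0]
    - [0, 0, 0, 0, 0, 0]
    - [0, 0, 0, 0, 0, 0]
    - [0, 0, 0, 0, 0, 0]
    - [0, 0, 0, 0, 0, 0]
  grip: 5

```text
time: 22.28
tool_pos: [0.7067, -0.1062, 0.0528]
ee_rot: [-3.142, 0.0, 3.141]
wrist_force: [-0.6, 0.7, 2.2]
width: 0.0152
finger_force: 30.0
```

Call:
send_rows:
  rows:
    - [0, 0, 0, 0, 0, 0]
    - [0, 0, 0, 0, 0, 0]

```text
time: 22.45
tool_pos: [0.7067, -0.1062, 0.0528]
ee_rot: [-3.141, 0.0, 3.141]
wrist_force: [0.5, 0.3, 1.6]
width: 0.0155
finger_force: 30.0
```

Gripped the shank (15.5 mm, 30 N). Carry to tray (+26,−50) → world (0.5357,−0.3584).

Call:
send_rows:
  rows:
    - [0, 0, 20, 0, 0, 0]
    - [0, 0, 35, 0, 0, 0]
    - [0, 0, 35, 0, 0, 0]
    - [-10, -15, 5, 0, 0, -0.05]
    - [-17, -25, 0, 0, 0, -0.09]
    - [-18, -26, 0, 0, 0, -0.095]
    - [-18, -26, 0, 0, 0, -0.095]
    - [-18, -26, 0, 0, 0, -0.095]

```text
time: 23.12
tool_pos: [0.6243, -0.2248, 0.1466]
ee_rot: [3.142, -0.002, 2.712]
wrist_force: [-0.1, -1.1, -1.0]
width: 0.0155
finger_force: 30.0
```

Call:
send_rows:
  rows:
    - [-18, -26, 0, 0, 0, -0.095]
    - [-18, -26, 0, 0, 0, -0.095]
    - [-18, -26, 0, 0, 0, -0.095]
    - [-18, -28, 0, 0, 0, -0.09]
    - [-12, -20, 0, 0, 0, -0.06]
    - [-6, -8, 0, 0, 0, -0.032]
    - [0, 0, 0, 0, 0, 0]
    - [0, 0, 0, 0, 0, 0]

```text
time: 23.78
tool_pos: [0.5357, -0.3575, 0.147]
ee_rot: [3.14, -0.001, 2.249]
wrist_force: [0.2, -0.0, -0.6]
width: 0.0154
finger_force: 30.0
```

Call:
send_rows:
  rows:
    - [0, 0, 0, 0, 0, 0]
    - [0, 0, 0, 0, 0, 0]

```text
time: 23.95
tool_pos: [0.5366, -0.3566, 0.1474]
ee_rot: [3.141, -0.0, 2.252]
wrist_force: [-0.2, 0.5, -0.8]
width: 0.0156
finger_force: 30.0
```

Call:
send_rows:
  rows:
    - [0, 0, -20, 0, 0, 0]
    - [0, 0, -25, 0, 0, 0]
    - [0, 0, -20, 0, 0, 0]
    - [0, 0, -12, 0, 0, 0]
    - [0, 0, -5, 0, 0, 0]
    - [0, 0, -3, 0, 0, 0]
    - [0, 0, 0, 0, 0, 0]
    - [0, 0, 0, 0, 0, 0]

```text
time: 24.62
tool_pos: [0.5365, -0.3586, 0.064]
ee_rot: [3.141, 0.002, 2.249]
wrist_force: [0.3, -0.4, -1.3]
width: 0.0152
finger_force: 30.0
```

Call:
send_rows:
  rows:
    - [0, 0, -1, 0, 0, 0]
    - [0, 0, -1, 0, 0, 0]
    - [0, 0, -1, 0, 0, 0]
    - [0, 0, 0, 0, 0, 0]

```text
time: 24.95
tool_pos: [0.5356, -0.3583, 0.0597]
ee_rot: [3.141, 0.0, 2.249]
wrist_force: [-0.2, -0.3, -0.9]
width: 0.0156
finger_force: 30.0
```

Call:
send_rows:
  rows:
    - [0, 0, -0.5, 0, 0, 0]
    - [0, 0, -0.5, 0, 0, 0]
    - [0, 0, 0, 0, 0, 0]

```text
time: 25.2
tool_pos: [0.5356, -0.3583, 0.0588]
ee_rot: [3.141, 0.0, 2.249]
wrist_force: [0.9, -0.7, -0.3]
width: 0.0155
finger_force: 30.0
```

Call:
send_rows:
  rows:
    - [0, 0, -0.6, 0, 0, 0]
    - [0, 0, 0, 0, 0, 0]
    - [0, 0, 0, 0, 0, 0]

```text
time: 25.45
tool_pos: [0.5357, -0.3583, 0.0588]
ee_rot: [3.142, 0.001, 2.249]
wrist_force: [-2.2, 1.4, 3.6]
width: 0.0156
finger_force: 30.0
```

Call:
send_rows:
  rows:
    - [0, 0, 0, 0, 0, 0]
    - [0, 0, 0, 0, 0, 0]
    - [0, 0, 0, 0, 0, 0]
    - [0, 0, 0, 0, 0, 0]
  grip: 40

```text
time: 25.78
tool_pos: [0.5355, -0.3581, 0.0575]
ee_rot: [3.142, -0.0, 2.249]
wrist_force: [0.6, 0.4, -0.2]
width: 0.0381
finger_force: 0.0
```

Call:
send_rows:
  rows:
    - [0, 0, 15, 0, 0, 0]
    - [0, 0, 30, 0, 0, 0]
    - [0, 0, 40, 0, 0, 0]
    - [0, 0, 40, 0, 0, 0]
    - [0, 0, 0, 0, 0, 0]

```text
time: 26.2
tool_pos: [0.5389, -0.3608, 0.1939]
ee_rot: [3.138, 0.017, 2.249]
wrist_force: [1.0, 0.3, 0.3]
width: 0.0397
finger_force: 0.0
```

Bolt 1 stands on the tray floor (contact at +6 mm). Hover at bolt 2.

Call:
send_rows:
  rows:
    - [-12, 0, 0, 0, 0, 0]
    - [-25, 1, -3, 0, 0, 0]
    - [-30, 1, -5, 0, 0, 0]
    - [-30, 1, -5, 0, 0, 0]
    - [-20, 1, -5, 0, 0, 0]
    - [-10, 1, 0, 0, 0, 0]
    - [0, 0, 0, 0, 0, 0]
    - [0, 0, 0, 0, 0, 0]
  grip: 44

```text
time: 26.87
tool_pos: [0.4091, -0.3535, 0.1654]
ee_rot: [3.141, 0.002, 2.248]
wrist_force: [-0.0, -0.7, -0.1]
width: 0.044
finger_force: 0.0
```

Call:
send_rows:
  rows:
    - [0, 0, 0, 0, 0, 0]
    - [0, 0, 0, 0, 0, 0]

```text
time: 27.03
tool_pos: [0.4098, -0.3534, 0.1652]
ee_rot: [3.141, 0.001, 2.25]
wrist_force: [-0.2, -1.0, -0.4]
width: 0.0439
finger_force: 0.0
```

```bash
python3 bolt.py b2.png .403 -.356
```

```text
tcp [ 0.4097 -0.3533  0.1651] [3.1412 0.0007 2.2498] 0.043857457995436236
pred base/top [[315.0858 190.6663]
 [312.8225 209.9223]]
blob [[24, 22, 23, 39, 647], [0, 71, 5, 12, 44]] [np.int64(280), np.int64(158)]
len along axis 141.6475811732336 180.32165939231257
  t 141.6 w -338.9..-330.9
  t 146.5 w -345.5..-325.4
  t 151.3 w -346.1..-323.9
  t 156.2 w -346.5..-324.3
  t 161.0 w -340.2..-324.9
  t 165.8 w -343.7..-326.6
  t 170.7 w -344.3..-327.1
  t 175.5 w -342.9..-326.7
  t 180.3 w -338.3..-331.2
top centre [ 0.4027 -0.3552  0.075 ]
base centre [ 0.4027 -0.3563  0.002 ]
```

Call:
send_rows:
  rows:
    - [-4, -1.7, -5, 0, 0, 0]
    - [-4, -1.6, -20, 0, 0, 0]
    - [0, 0, -25, 0, 0, 0]
    - [0, 0, -25, 0, 0, 0]
    - [0, 0, -22, 0, 0, 0]
    - [0, 0, -15, 0, 0, 0]
    - [0, 0, 0, 0, 0, 0]
    - [0, 0, 0, 0, 0, 0]

```text
time: 27.75
tool_pos: [0.4002, -0.3559, 0.0518]
ee_rot: [-3.141, -0.003, 2.249]
wrist_force: [0.1, -0.0, 1.0]
width: 0.0445
finger_force: 0.0
```

Call:
send_rows:
  rows:
    - [0, 0, 0, 0, 0, 0]
    - [0, 0, 0, 0, 0, 0]
    - [0, 0, 0, 0, 0, 0]
    - [0, 0, 0, 0, 0, 0]
    - [0, 0, 0, 0, 0, 0]
    - [0, 0, 0, 0, 0, 0]
    - [0, 0, 0, 0, 0, 0]
    - [0, 0, 0, 0, 0, 0]
  grip: 5

```text
time: 28.42
tool_pos: [0.401, -0.3569, 0.0538]
ee_rot: [3.141, 0.002, 2.249]
wrist_force: [0.6, 0.3, 4.1]
width: 0.0152
finger_force: 30.0
```

Gripped. Carry to tray (−26,−50) → (0.503,−0.318).

Call:
send_rows:
  rows:
    - [0, 0, 20, 0, 0, 0]
    - [0, 0, 35, 0, 0, 0]
    - [0, 0, 35, 0, 0, 0]
    - [10, 4, 5, 0, 0, 0]
    - [22, 8, 0, 0, 0, 0]
    - [26, 10, 0, 0, 0, 0]
    - [24, 9, 0, 0, 0, 0]
    - [14, 6, 0, 0, 0, 0]

```text
time: 29.08
tool_pos: [0.4983, -0.3179, 0.1462]
ee_rot: [3.141, -0.002, 2.25]
wrist_force: [0.6, 0.3, -0.9]
width: 0.0155
finger_force: 30.0
```

Call:
send_rows:
  rows:
    - [6, 2, 0, 0, 0, 0]
    - [0, 0, 0, 0, 0, 0]
    - [0, 0, 0, 0, 0, 0]
    - [0, 0, 0, 0, 0, 0]
    - [0, 0, 0, 0, 0, 0]

```text
time: 29.5
tool_pos: [0.5016, -0.318, 0.1479]
ee_rot: [-3.141, -0.0, 2.247]
wrist_force: [0.3, 0.2, -1.4]
width: 0.0157
finger_force: 30.0
```

Call:
send_rows:
  rows:
    - [0, 0, -20, 0, 0, 0]
    - [0, 0, -25, 0, 0, 0]
    - [0, 0, -20, 0, 0, 0]
    - [0, 0, -12, 0, 0, 0]
    - [0, 0, -5, 0, 0, 0]
    - [0, 0, -3, 0, 0, 0]
    - [0, 0, 0, 0, 0, 0]
    - [0, 0, 0, 0, 0, 0]

```text
time: 30.17
tool_pos: [0.5032, -0.3181, 0.0643]
ee_rot: [3.141, 0.002, 2.249]
wrist_force: [-0.5, -0.3, -0.2]
width: 0.0154
finger_force: 30.0
```

Call:
send_rows:
  rows:
    - [0, 0, -1, 0, 0, 0]
    - [0, 0, -1, 0, 0, 0]
    - [0, 0, -1, 0, 0, 0]
    - [0, 0, -0.5, 0, 0, 0]
    - [0, 0, 0, 0, 0, 0]
    - [0, 0, 0, 0, 0, 0]

```text
time: 30.67
tool_pos: [0.5028, -0.3176, 0.0599]
ee_rot: [3.141, 0.001, 2.249]
wrist_force: [-0.2, 0.4, 0.6]
width: 0.0154
finger_force: 30.0
```

Call:
send_rows:
  rows:
    - [0, 0, -0.6, 0, 0, 0]
    - [0, 0, 0, 0, 0, 0]
    - [0, 0, 0, 0, 0, 0]

```text
time: 30.92
tool_pos: [0.5029, -0.3176, 0.0599]
ee_rot: [3.141, 0.001, 2.249]
wrist_force: [-2.1, 0.9, 6.0]
width: 0.0153
finger_force: 30.0
```

On the floor (contact, +6 mm). Release, lift, check numerically.

Call:
send_rows:
  rows:
    - [0, 0, 0, 0, 0, 0]
    - [0, 0, 0, 0, 0, 0]
    - [0, 0, 0, 0, 0, 0]
    - [0, 0, 0, 0, 0, 0]
  grip: 40

```text
time: 31.25
tool_pos: [0.5024, -0.3173, 0.0582]
ee_rot: [-3.141, -0.001, 2.249]
wrist_force: [0.3, 0.3, -0.2]
width: 0.0382
finger_force: 0.0
```

Call:
send_rows:
  rows:
    - [0, 0, 15, 0, 0, 0]
    - [0, 0, 30, 0, 0, 0]
    - [0, 0, 40, 0, 0, 0]
    - [0, 0, 40, 0, 0, 0]
    - [0, 0, 40, 0, 0, 0]
    - [0, 0, 40, 0, 0, 0]
    - [0, 0, 0, 0, 0, 0]
    - [0, 0, 0, 0, 0, 0]

```text
time: 31.92
tool_pos: [0.5037, -0.3183, 0.2676]
ee_rot: [3.14, 0.007, 2.249]
wrist_force: [-0.1, -0.2, -0.4]
width: 0.0396
finger_force: 0.0
```

Call:
send_rows:
  rows:
    - [0, 0, 0, 0, 0, 0]
    - [0, 0, 0, 0, 0, 0]
    - [0, 0, 0, 0, 0, 0]

```text
time: 32.17
tool_pos: [0.5019, -0.317, 0.2609]
ee_rot: [-3.141, -0.005, 2.249]
wrist_force: [0.5, -0.0, 1.0]
width: 0.0399
finger_force: 0.0
```

Run:
```python
from h import *
m,im=grab("wrist","fin.png"); c=np.array([.5594,-.3059]);a=np.radians(38.95);uy=np.array([np.cos(a),np.sin(a)]);ux=np.array([uy[1],-uy[0]])
f=im.astype(float)
k=((f[:,:,2]-f[:,:,0]<16)&(f.mean(2)>90)).astype(np.uint8)
q=np.array([np.r_[c+x*ux+y*uy,.046] for x,y in((-.056,-.099),(-.056,.099),(.056,.099),(.056,-.099))])
M=np.zeros(k.shape,np.uint8);cv2.fillPoly(M,[proj(m,q).astype(int)],1)
n,l,s,ce=cv2.connectedComponentsWithStats(k*M)
for i in range(1,n):
    if s[i,4]>40: print(s[i].tolist(),ce[i])
T=lambda x,y,z:np.r_[c+x*ux+y*uy,z]
print("bolt pred base/top",proj(m,[T(.026,-.05,.006),T(.026,-.05,.081),T(-.026,-.05,.006),T(-.026,-.05,.081)]).round(),"nuts",proj(m,[T(.027,.058,.02),T(-.027,.058,.02)]).round())
hsv=cv2.cvtColor(im,cv2.COLOR_BGR2HSV);g=cv2.inRange(hsv,(60,60,20),(95,255,255))*M
n,l,s,ce=cv2.connectedComponentsWithStats(g);i=1+np.argmax(s[1:,4]);print("div",s[i],ce[i],proj(m,[T(-.053,.012,.05),T(.053,.012,.05)]).round())
for u,v,w in((.4035,-.2749,"brown1"),(.4559,-.5371,"brown2")):
    pu=proj(m,[[u,v,.012]])[0]; b=(f[:,:,2]-f[:,:,0]>60)&(f.mean(2)<130); y,x=np.nonzero(b[int(pu[1])-12:int(pu[1])+12,int(pu[0])-12:int(pu[0])+12]); print(w,pu,len(x),x.mean()-12 if len(x) else None,y.mean()-12 if len(x) else None)
o=sensors.get_obs();print(o["tool_pos"],o["time"],o["wrist_force"])
```

```text
[359, 166, 28, 84, 1153] [372.68950564 214.42411101]
[396, 171, 24, 24, 358] [407.34078212 182.94134078]
[316, 172, 17, 26, 311] [323.78456592 184.64630225]
[316, 210, 17, 32, 343] [323.62682216 224.83673469]
[393, 210, 24, 23, 355] [404.71830986 221.18873239]
bolt pred base/top [[324. 218.]
 [324. 237.]
 [324. 180.]
 [324. 192.]] nuts [[405. 222.]
 [408. 181.]]
div [367 163  13  70 680] [373.43088235 198.42794118] [[376. 164.]
 [373. 249.]]
brown1 [281.67414114 104.81201148] 120 -0.2916666666666661 0.75
brown2 [200.22232344 279.16813465] 0 None None
[ 0.50198513 -0.31700709  0.26121392] 32.2167 [-0.4107529   0.60157418  0.64793016]
```

Both bolts are upright where predicted (323.8, ~185 and ~225), the nuts match (≈405,221 and 407,183), and the divider is in its guides. Handing in.

```bash
python3 -c "
from bench import ticket
print(ticket.close_job())"
```

```text
the job is handed in; nothing more can be done
None
```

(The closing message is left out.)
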